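# Lock the board clamp with the hex key

## Robot

A 6-joint arm with a two-finger parallel gripper is mounted at the origin on a cart in front of the work surface, level with it; the furniture and walls round the work are solid. World frame = base frame: x ahead of the robot, y to its left, z up, the work surface at z = 0. Lengths are in m, angles in rad, forces in N, time in s.
With the tool pointing down it reaches from about 0.375 to 0.975 m from the base axis. Payload 3.8 kg.
Tool frame: the origin (TCP) lies on the centre line of the jaws, within the pads' length; the fingertips stand 14 mm ahead of it and the grasp point (between the pads) lies 5 mm behind it; z points along the fingers, x is the direction in which the jaws open and shut, and the axes are right-handed (so a half turn about z gives the same grasp; the last joint's range is limited). The gripper opens to 85 mm and grips with 20 to 120 N. Pads are 22 mm wide; open, the fingers measure 114 mm over their backs; the gripper's body (76 mm by 85 mm) begins 54 mm behind the grasp point. The pads swing forward as they close: fully open they stand 13 mm farther back than shut.
Start: joints at [-0.037, 0.264, 1.604, -0, 1.274, -0.037], TCP at [0.675, -0, 0.245] pointing down, gripper open.
Joint ranges: [-2.63, 2.63], [-0.94, 2.18], [0.31, 2.57], [-1.31, 4.45], [0, 2.66], [-2.55, 2.55]. Speed limits (rad/s): [2.57, 2.57, 3.14, 3.14, 3.14, 3.14].

## Interface

Orientations are given as a rotation vector (axis times angle).
In Python, from workcell import bot gives the robot as it stands. The module is installed in compiled form; this text tells all that it offers.
- The arm moves only by the tool arm_command, never from a script. Its argument "steps" is one flat list of numbers, 7 for each row, row after row: the shift along the tool's x, y, z in units of 30 mm (1.0 is 30 mm), then the turn, a rotation vector about the tool's x, y, z in units of 6 degrees (1.0 is 6 degrees), then the opening, from 0 (shut) to 1 (fully open). In form: [tx, ty, tz, ax, ay, az, fingers, tx, ty, tz, ax, ay, az, fingers, ...]. A call has 1 to 10 rows; each row shifts and turns the commanded pose from where the row before left it, along the tool's axes as they then stand; what a row does not reach is not made up. A row lasts 1/8 s, in which the tool goes at most 62.5 mm and 10.7 degrees, less where a joint would pass 70% of its speed; a pose out of reach is approached as far as the arm can. A call is refused whole if a number of a shift passes 1 or a number of a turn 1, either way. A call with a gripper value outside its range is refused whole. The fingers move at their own pace and stop on an object; "squeeze" is the grip in N (left out, the last holds). Time passes only in rows, so rows that do not move let the fingers close. It gives the time, the measured TCP pose, the force and the opening at its end, in the units of the state.
- bot.read_state(): the state, without advancing time (a new reading comes with each control period).
- bot.read_camera(name): name is "scene" or "side" or "wrist"; returns a dict with "img" (400x640x3 uint8, red, green, blue), "camera_matrix" (3x3 intrinsics, pixels), "k1" (the pictures are not rectified: a ray, as slopes to the right and down, at radius r is drawn at 1 + k1 r^2 times it, then the intrinsics apply), "pose" (4x4, takes a point from camera to world coordinates); the wrist camera has in their place "T_tool_cam" (4x4, takes a point from camera to tool coordinates, whose origin is the TCP and whose axes are the tool frame's). Camera axes: x right, y down, z forward; pixel columns grow to the right and rows downward; lengths in m; the calibration is good to about 2 mm. A picture is of the moment at which its call begins: read the wrist's pose just before it. There is no depth.
- bot.finish_job(): hands the job in, once; it reports no verdict.
The state is a dict: "time": time; "q": joint angles; "joint_vel": joint speeds; "joint_torque": joint torques, N m; "tool_pos": TCP position; "tcp_rot": TCP orientation; "wrist_force": force on the tool from outside, world axes, zero at the start; "torque": the same for the moment, N m; "width": opening from 0.0 (shut) to 1.0 (fully open).
Only numpy, scipy, OpenCV 4.12 (cv2) and the standard library are available. Lean on these libraries where they do the work, as an engineer would, in place of code of your own. Each camera call takes 0.05 s, during which the arm holds its last target.

## Task

Take the square-handled hex key out of the wooden block, feel its tip right down to the bottom of the hex socket sunk in the clamp's round boss, then turn it clockwise until it stops and the clamp jaw is closed on the board. Let go of the key and take a fresh grip at least once part way through the turning. Leave the key standing in the socket, fully seated, and do not move the stapler or the roll of tape.

Things in the scene. Friction and masses are not known exactly. Their poses are not given: they have to be found in the camera images.
- hex_key: Hex key standing upright in the tool block, 118 mm tall, 0.16 kg. Origin: centre of the tip's end; z up to the handle. From the tip: 4 mm tapered round nose (17 to 22 mm wide), steel hexagonal shank 22 mm across flats from 4 to 60 mm, black square handle 34 x 34 mm from 60 to 117 mm. Handle flats face the key's x and y axes; two of the shank's six flats face +x and -x.
- socket_floor (a point): Centre of the hex socket's floor; turns with the screw; z up. Socket (brass rim) 23.2 mm across flats, 24 mm deep, vertical walls. Two of its six flats face this point's +x and -x: the key fits when its x axis and this one differ by a multiple of 60 degrees, with about 6 degrees of play either side. The key is fully seated when its tip rests here.
- lock_screw (a joint): Angle of the lock screw (the socket), rad; grows as it turns clockwise seen from above, 0 fully open, hard stop at 3.6 = locked. It starts between 0 and 0.6, turns with about 0.12 N m of friction and stays where it is left. The steel jaw moves 4 mm per rad toward the board.
- shelf_clamp: Grey clamp fixed to the worktop: base plate 160 x 84 x 12 mm; round boss 68 mm wide, 62 mm high, with the socket in its top; origin on the worktop under the boss's axis, z up. On the boss's +x side a steel jaw, 48 mm high, and a fixed wooden board 18 mm thick, 130 mm long, 80 mm high, its near face 79 mm from the axis.
- jaw_face (a point): Centre of the clamp jaw's face toward the board, 30 mm above the worktop. It is about 0.5 mm from the board when locked, 15 mm when fully open.
- tool_block: Wooden block fixed to the worktop, 110 (x) x 64 (y) x 50 mm high; origin under its centre. The key stands in the middle hole, 29 mm wide and 38 mm deep (floor 12 mm above the worktop); two 15 mm holes 38 mm to either side are empty.
- stapler: Red stapler, 136 x 36 x 43 mm, loose bystander; origin under its centre.
- tape_clear: Roll of brown tape lying flat, 96 mm in diameter and 48 mm high, loose bystander; origin under its centre.
- clamp_mouth (a point): Centre of the boss's top face, 62 mm above the worktop and 46 mm above the socket floor, on the socket's axis. From here down: a funnel 45 mm wide narrowing to 29 mm at 11 mm depth, a round bore 29 mm wide to 22 mm depth, then the hex socket's rim.

How it is judged:
On the way, in this order (a step that is already met when the one before it is completed fails the run):
1. the key is fully seated in the socket while most of the turning is still to do (horizontal distance between hex_key and socket_floor below 0.004 m and z of hex_key in the frame of socket_floor below 0.006 m and value of joint lock_screw below 2 rad), for 0.1 s.
2. part way through the turning the fingers let go of the key while it stays in the socket (contact force between the fingers and hex_key below 0.1 N and horizontal distance between hex_key and socket_floor below 0.004 m and z of hex_key in the frame of socket_floor below 0.012 m and value of joint lock_screw between 1.2 and 3 rad), for 0.1 s.
At the end, for the whole second after the job is handed in: The lock screw is turned to within 0.18 rad of its stop, and the key, let go and at rest, stands in the socket with its tip within 6 mm of the socket floor and 4 mm of its axis, leaning less than 8 degrees (value of joint lock_screw above 3.42 rad and horizontal distance between hex_key and socket_floor below 0.004 m and z of hex_key in the frame of socket_floor below 0.006 m and angle between hex_key's own z axis and vertical below 0.14 rad and contact force between the fingers and hex_key below 0.1 N and linear speed of hex_key below 0.02 m/s); the robot touches nothing.
It fails at once if the stapler is moved more than 30 mm (distance of stapler from where it was at the start of the episode above 0.03 m).
It fails at once if the roll of tape is moved more than 30 mm (distance of tape_clear from where it was at the start of the episode above 0.03 m).
It also fails if it takes over 64 s, if anything falls off the work surface, if the arm or the gripper's body presses on something with over 40 N, if the wrist force passes 120 N, or if a joint passes its speed limit or range.

## Working session

There is one attempt and no reset: what is moved stays moved. The work goes in short steps, Python scripts to look and compute and a tool call to move; the robot and the scene stay as the last step left them, time stands still between calls to the robot, and variables do not carry over. Pictures are saved under pics/ and viewed, and the job is handed in when it is done.

Besides the shell and the picture viewer there is one more tool, called after "Request:" as a command line: name --argument value ..., lists and objects as JSON in quotes. arm_command: Moves the arm, as the interface text tells. Its arguments: {"type":"object","properties":{"steps":{"type":"array","items":{"type":"number"}},"squeeze":{"type":"number"}},"required":["steps"]}

```bash
mkdir -p pics
cat > h.py <<'E'
from workcell import bot
import numpy as np, cv2
from scipy.spatial.transform import Rotation as R
def snap(n,f):
    s=bot.read_state(); c=bot.read_camera(n)
    cv2.imwrite(f'pics/{f}.png',c['img'][:,:,::-1])
    if 'pose' in c: T=c['pose']
    else:
        W=np.eye(4);W[:3,:3]=R.from_rotvec(s['tcp_rot']).as_matrix();W[:3,3]=s['tool_pos'];T=W@c['T_tool_cam']
    np.savez(f'pics/{f}.npz',K=c['camera_matrix'],k1=c['k1'],T=T)
    return c
def ray(f,u,v):
    d=np.load(f'pics/{f}.npz');K=d['K'];k1=float(d['k1'])
    p=cv2.undistortPoints(np.array([[[u,v]]],float),K,np.array([k1,0,0,0,0.]))[0,0]
    T=d['T'];return T[:3,3],T[:3,:3]@np.array([p[0],p[1],1])
def atz(f,u,v,z):
    o,d=ray(f,u,v);return o+d*(z-o[2])/d[2]
def proj(f,P):
    d=np.load(f'pics/{f}.npz');T=np.linalg.inv(d['T']);P=np.atleast_2d(P)@T[:3,:3].T+T[:3,3]
    x=P[:,:2]/P[:,2:];r=(x**2).sum(1,keepdims=True);x=x*(1+float(d['k1'])*r)
    K=d['K'];return np.c_[x[:,0]*K[0,0]+K[0,2],x[:,1]*K[1,1]+K[1,2]]
def crop(f,x0,y0,x1,y1,s,o):
    i=cv2.imread(f'pics/{f}.png')[y0:y1,x0:x1];cv2.imwrite(f'pics/{o}.png',cv2.resize(i,None,fx=s,fy=s,interpolation=cv2.INTER_CUBIC))
def st():
    s=bot.read_state()
    for k in s: print(k,np.round(s[k],4))
E
python3 - <<'E'
from h import *
st()
for n in ['scene','side','wrist']:
    c=snap(n,n+'0'); print(n,c['camera_matrix'].tolist(),c['k1'],np.round(np.load(f'pics/{n}0.npz')['T'],3).tolist())
    if n=='wrist': print(np.round(c['T_tool_cam'],3).tolist())
E
```

```text
time 0.0
q [-0.0369  0.2648  1.6054 -0.      1.2737 -0.0369]
joint_vel [ 0.0004  0.0009 -0.0004 -0.0009  0.001  -0.0002]
joint_torque [ 6.00000e-04 -5.15121e+01 -3.67309e+01 -0.00000e+00  1.31000e-02
  0.00000e+00]
tool_pos [0.6743 0.     0.2439]
tcp_rot [-3.1415 -0.      0.0035]
wrist_force [-0.6263 -0.0569 -0.4558]
torque [-0.0246  0.0004 -0.0262]
width 1.0005
scene [[473.83942291698804, 0.0, 318.02732419287565], [0.0, 473.83942291698804, 196.54043056581884], [0.0, 0.0, 1.0]] 0.00014412557337661734 [[0.694, -0.504, 0.514, -0.008], [-0.72, -0.484, 0.498, -0.48], [-0.002, -0.715, -0.699, 0.76], [0.0, 0.0, 0.0, 1.0]]
side [[370.999127544654, 0.0, 318.49935869843574], [0.0, 370.999127544654, 196.92113370894916], [0.0, 0.0, 1.0]] -0.001291172138938994 [[-0.9, -0.242, 0.363, 0.189], [-0.437, 0.481, -0.76, 0.708], [0.009, -0.842, -0.539, 0.547], [0.0, 0.0, 0.0, 1.0]]
wrist [[326.7231567744319, 0.0, 323.43670447659554], [0.0, 326.7231567744319, 200.00669384096813], [0.0, 0.0, 1.0]] -0.023780432681167016 [[1.0, 0.001, -0.002, 0.674], [0.0, -0.965, -0.261, 0.067], [-0.002, 0.261, -0.965, 0.372], [0.0, 0.0, 0.0, 1.0]]
[[1.0, 0.0, 0.0, -0.0], [-0.0, 0.965, 0.261, -0.067], [-0.0, -0.261, 0.965, -0.128], [0.0, 0.0, 0.0, 1.0]]
```

View pics/scene0.png

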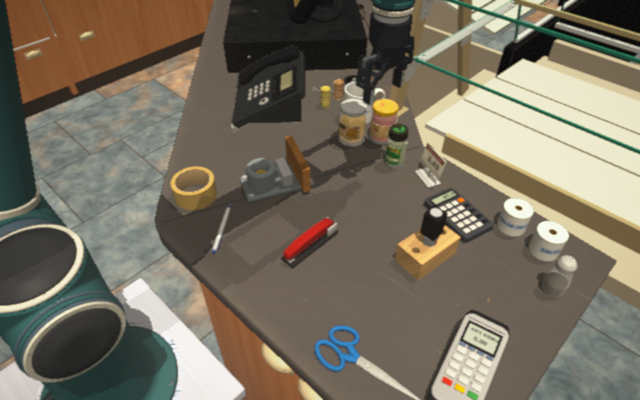

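View pics/side0.png

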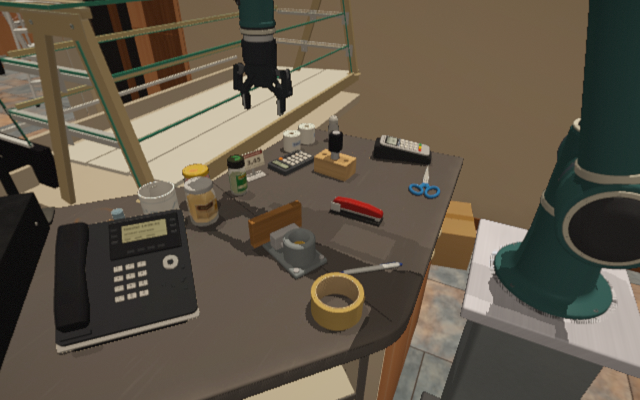

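View pics/wrist0.png

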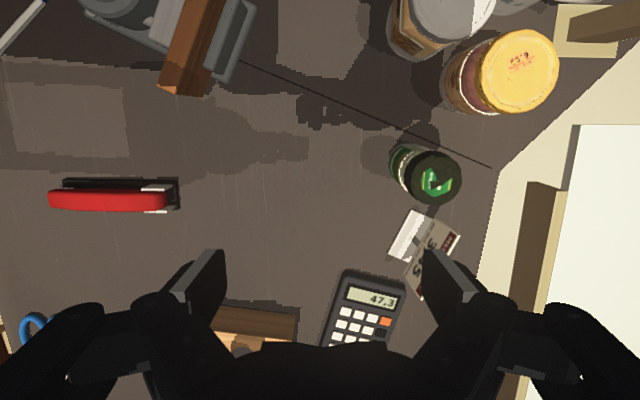

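Run:
```python
from h import *
crop('scene0',385,190,485,290,6,'a1');crop('scene0',225,125,335,215,7,'a2');crop('side0',240,195,340,280,7,'a3');crop('side0',300,120,370,190,8,'a4')
```

```text
(no output)
```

View pics/a1.png

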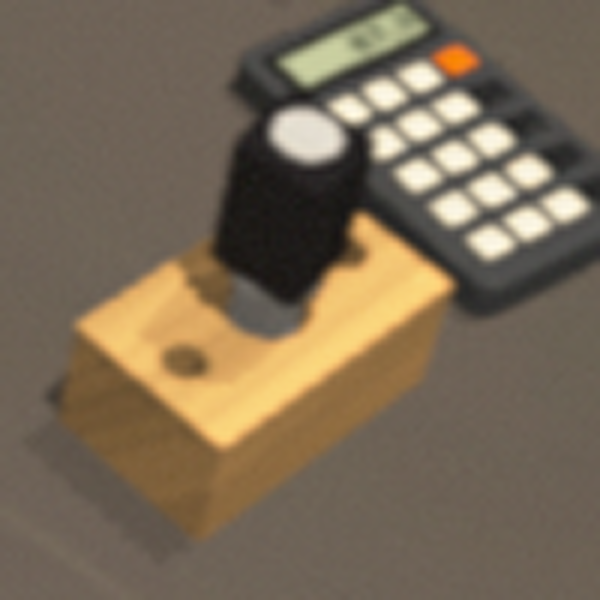

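View pics/a2.png

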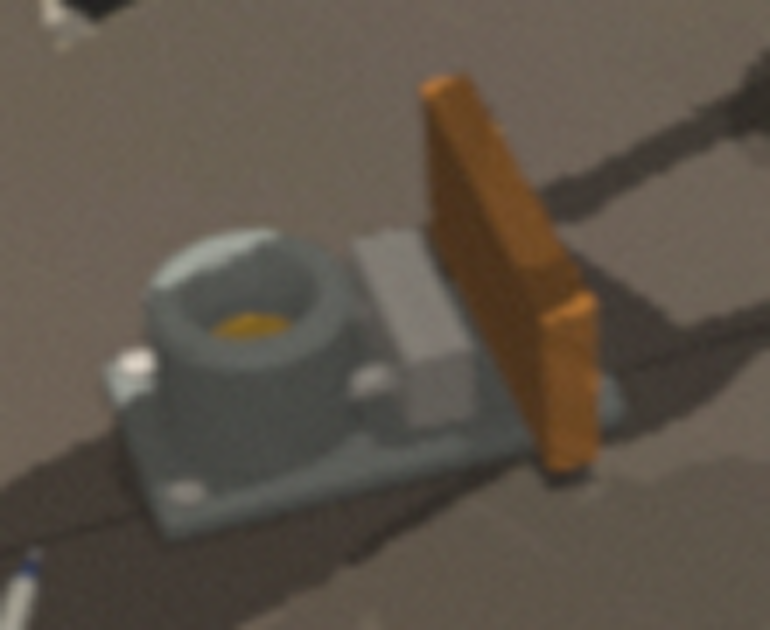

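View pics/a3.png

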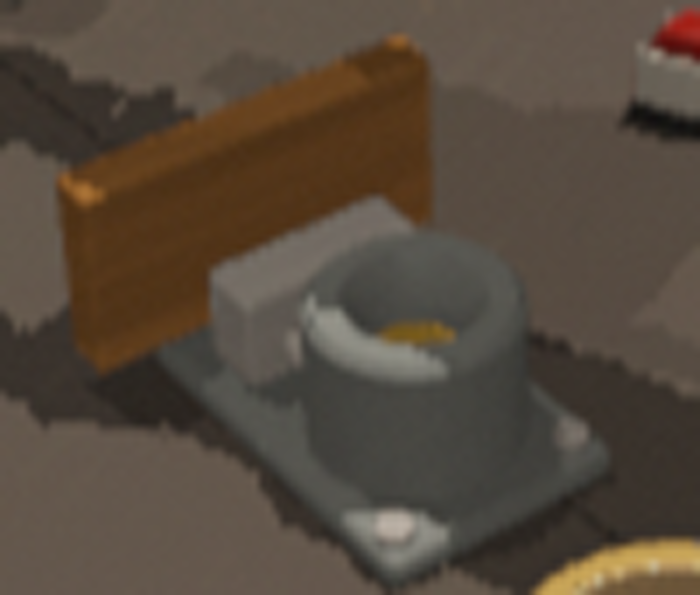

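View pics/a4.png

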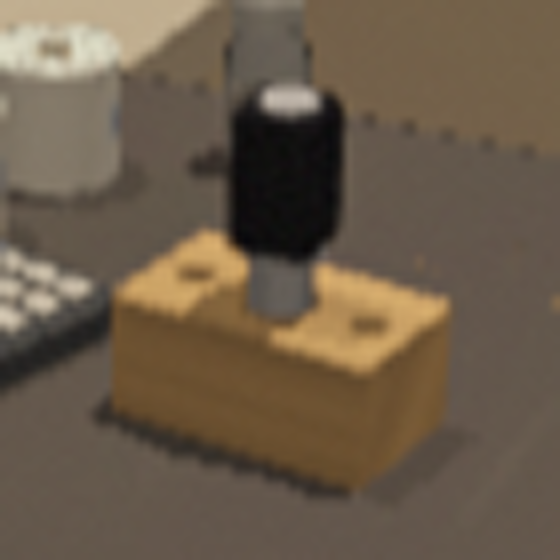

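Run:
```python
from h import *
p=lambda *a:print(np.round(atz(*a),4))
p('scene0',385+307/6,190+135/6,.13);p('side0',300+291/8,120+100/8,.13)
p('scene0',225+253/7,125+298/7,.062);p('side0',240+415/7,195+307/7,.062)
print('block top')
for u,v in[(75,325),(222,447),(455,285)]:p('scene0',385+u/6,190+v/6,.05)
for u,v in[(112,290),(365,375),(450,300)]:p('side0',300+u/8,120+v/8,.05)
print('holes')
for u,v in[(185,360),(350,252)]:p('scene0',385+u/6,190+v/6,.05)
for u,v in[(195,273),(370,325)]:p('side0',300+u/8,120+v/8,.05)
print('board top')
for u,v in[(425,90),(545,310)]:p('scene0',225+u/7,125+v/7,.08)
for u,v in[(85,205),(428,68)]:p('side0',240+u/7,195+v/7,.08)
```

```text
[ 0.5759 -0.2169  0.13  ]
[ 0.5745 -0.2127  0.13  ]
[0.4842 0.1744 0.062 ]
[0.4817 0.1853 0.062 ]
block top
[ 0.5261 -0.1775  0.05  ]
[ 0.5183 -0.2405  0.05  ]
[ 0.6261 -0.257   0.05  ]
[ 0.6356 -0.1917  0.05  ]
[ 0.5249 -0.1717  0.05  ]
[ 0.5192 -0.2414  0.05  ]
holes
[ 0.5389 -0.2117  0.05  ]
[ 0.6145 -0.2242  0.05  ]
[ 0.6139 -0.2189  0.05  ]
[ 0.5381 -0.2088  0.05  ]
board top
[0.582  0.1965 0.08  ]
[0.5308 0.0875 0.08  ]
[0.5819 0.2064 0.08  ]
[0.5251 0.0956 0.08  ]
```

Request:
arm_command --steps '[-0.41,0.9,0,0,0,0,1,-0.41,0.9,0,0,0,0,1,-0.41,0.9,0,0,0,0,1,-0.41,0.9,0,0,0,0,1,-0.41,0.9,0,0,0,0,1,-0.41,0.9,0,0,0,0,1,-0.41,0.9,0,0,0,0,1,-0.41,0.9,0,0,0,0,1,0,0,0,0,0,0,1,0,0,0,0,0,0,1]'

```text
time: 1.4
tool_pos: [0.5767, -0.2156, 0.245]
tcp_rot: [-3.141, 0.001, 0.0]
wrist_force: [-0.2, 0.2, -0.0]
width: 0.999
```

Run:
```python
from h import *
st();snap('wrist','w1');crop('w1',180,60,460,330,2.2,'w1c')
```

```text
time 1.4
q [-3.9850e-01  1.5320e-01  1.7370e+00  7.0000e-04  1.2519e+00 -3.9840e-01]
joint_vel [ 0.0149  0.     -0.0018 -0.0036  0.001  -0.0025]
joint_torque [-6.41900e-01 -4.51543e+01 -3.64729e+01 -5.54000e-02  6.00000e-03
 -2.20000e-03]
tool_pos [ 0.5767 -0.2156  0.245 ]
tcp_rot [-3.1408e+00  6.0000e-04  2.0000e-04]
wrist_force [-0.237   0.1898 -0.0176]
torque [ 0.0463 -0.009  -0.0444]
width 0.9992
```

View pics/w1c.png

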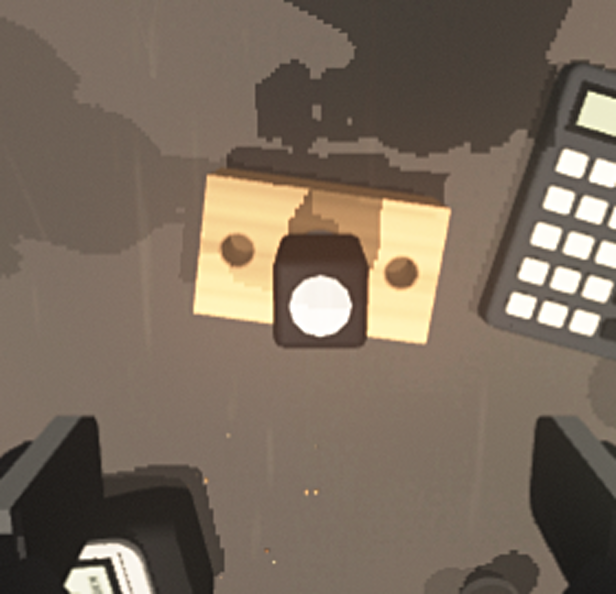

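Run:
```python
from h import *
print(atz('w1',180+320/2.2,60+306/2.2,.130))
for u,v in[(237,249),(401,272)]:print(atz('w1',180+u/2.2,60+v/2.2,.05))
i=cv2.imread('pics/w1.png')[150:230,290:360].astype(float)
cv2.imwrite('pics/w1d.png',cv2.resize(np.clip(i*3,0,255).astype('uint8'),None,fx=8,fy=8,interpolation=cv2.INTER_CUBIC))
```

```text
[ 0.57798377 -0.21330025  0.13      ]
[ 0.54058445 -0.20770405  0.05      ]
[ 0.61573074 -0.21844304  0.05      ]
```

View pics/w1d.png

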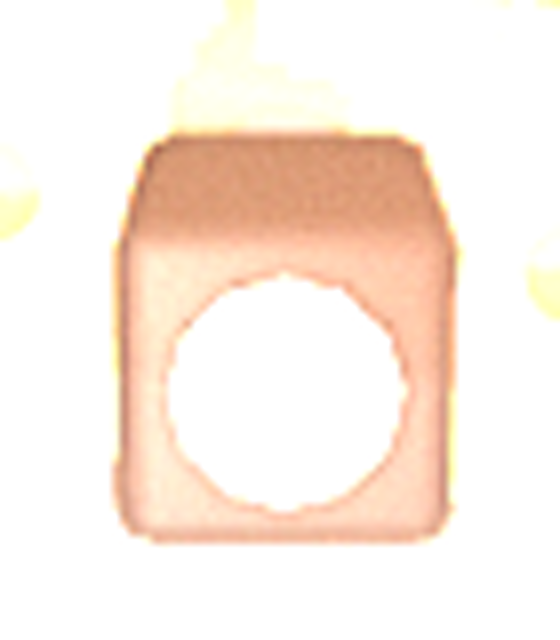

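Request:
arm_command --steps '[0.04,-0.08,0,0,0,-1,1,0,0,0,0,0,-1,1,0,0,0,0,0,-1,1,0,0,0,0,0,-1,1,0,0,0,0,0,-1,1,0,0,0,0,0,-1,1,0,0,0,0,0,-1,1,0,0,0,0,0,-1,1,0,0,0,0,0,-1,1,0,0,0,0,0,-1,1]'

```text
time: 2.7
tool_pos: [0.5783, -0.2123, 0.2452]
tcp_rot: [-2.716, -1.578, -0.0]
wrist_force: [-0.4, 0.2, 1.6]
width: 0.999
```

Request:
arm_command --steps '[0,0,0.3,0,0,-1,1,0,0,0.3,0,0,-1,1,0,0,0.3,0,0,-1,1,0,0,0.3,0,0,-1,1,0,0,0.3,0,0,-1,1,0,0,0,0,0,0,1,0,0,0,0,0,0,1]'

```text
time: 3.58
tool_pos: [0.5783, -0.213, 0.2006]
tcp_rot: [2.222, 2.22, 0.0]
wrist_force: [0.3, -1.1, 0.6]
width: 1.003
```

Run:
```python
from h import *
st();snap('wrist','w2');crop('w2',180,60,460,330,2.2,'w2c')
```

```text
time 3.575
q [-3.9340e-01  1.8510e-01  1.7837e+00  1.0000e-04  1.1724e+00 -1.9635e+00]
joint_vel [-0.0055 -0.005  -0.0055  0.     -0.0012 -0.007 ]
joint_torque [ 5.35000e-02 -4.54158e+01 -3.50565e+01  4.60000e-03  1.89000e-02
  1.10000e-03]
tool_pos [ 0.5783 -0.213   0.2006]
tcp_rot [2.2222e+00 2.2203e+00 4.0000e-04]
wrist_force [ 0.2964 -1.096   0.5887]
torque [-0.0468 -0.0549  0.034 ]
width 1.003
```

View pics/w2c.png

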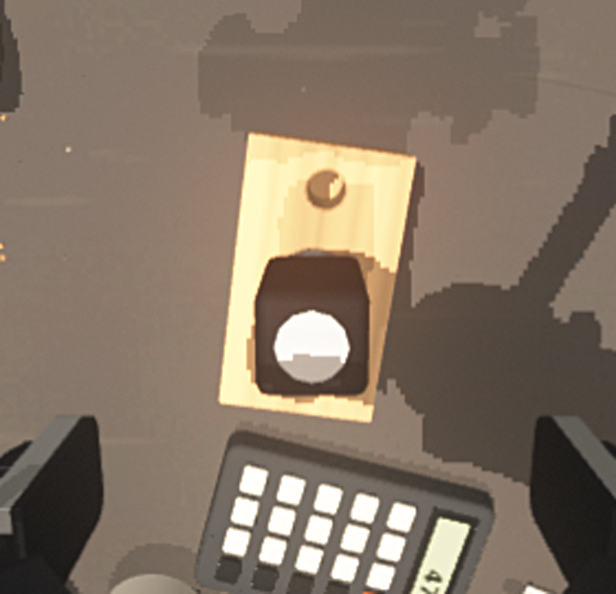

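Run:
```python
from h import *
print(atz('w2',180+312/2.2,60+345/2.2,.130))
```

```text
[ 0.57711127 -0.21265851  0.13      ]
```

Request:
arm_command --steps '[0,-0.03,0.85,0,0,0,1,0,0,0.85,0,0,0,1,0,0,0.85,0,0,0,1,0,0,0.84,0,0,0,1,0,0,0,0,0,0,1,0,0,0,0,0,0,0,0,0,0,0,0,0,0,0,0,0,0,0,0,0,0,0,0,0,0,0,0,0,0,0,0,0,0,0]' --squeeze 60

```text
time: 4.88
tool_pos: [0.578, -0.2141, 0.1002]
tcp_rot: [2.22, 2.22, 0.002]
wrist_force: [0.7, 0.3, 6.1]
width: 0.393
```

Run:
```python
from h import *
st()
```

```text
time 4.875
q [-0.3951  0.2794  1.8685 -0.      0.991  -1.9659]
joint_vel [-0.0003  0.0013 -0.0008  0.0011  0.0004  0.0009]
joint_torque [ 9.69000e-02 -4.42320e+01 -2.95779e+01  4.36000e-02 -1.09700e-01
  5.00000e-04]
tool_pos [ 0.578  -0.2141  0.1002]
tcp_rot [2.2197e+00 2.2197e+00 1.6000e-03]
wrist_force [0.6735 0.2803 6.0823]
torque [-0.0127  0.0552  0.0273]
width 0.3933
```

Request:
arm_command --steps '[0,0,-0.5,0,0,0,0,0,0,-0.8,0,0,0,0,0,0,-0.8,0,0,0,0,0,0,-0.9,0,0,0,0,0,0,-0.9,0,0,0,0,0,0,0,0,0,0,0,0,0,0,0,0,0,0]'

```text
time: 5.75
tool_pos: [0.5761, -0.2133, 0.2145]
tcp_rot: [-2.22, -2.22, 0.001]
wrist_force: [0.6, 0.1, -2.2]
width: 0.394
```

Run:
```python
from h import *
st();snap('wrist','w3');snap('scene','s3');snap('side','d3')
s=bot.read_state();p=np.array(s['tool_pos']);t=p-[0,0,.088];print(proj('s3',t),proj('d3',t),proj('w3',t))
```

```text
time 5.75
q [-0.3951  0.1724  1.7722  0.      1.1989 -1.9659]
joint_vel [0.0006 0.0152 0.0186 0.0015 0.0007 0.0009]
joint_torque [ 1.60000e-03 -4.78564e+01 -3.78908e+01  8.00000e-04 -5.45000e-02
  1.00000e-04]
tool_pos [ 0.5761 -0.2133  0.2145]
tcp_rot [-2.2203e+00 -2.2202e+00  1.0000e-03]
wrist_force [ 0.6423  0.0959 -2.2249]
torque [ 0.0094  0.0104 -0.0022]
width 0.3937
[[433.99585963 213.14473618]] [[335.97859662 133.81205166]] [[321.57745471 210.01773926]]
```

View pics/w3.png

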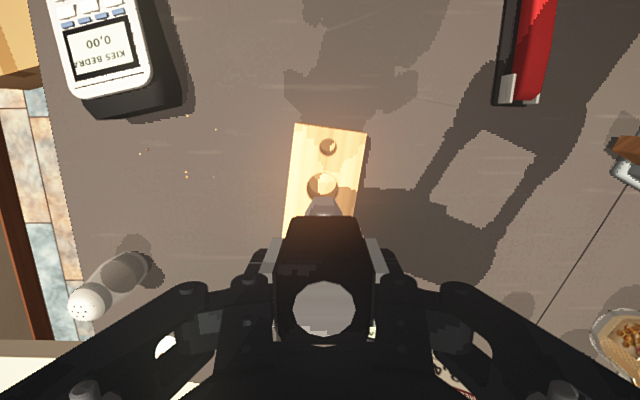

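Run:
```python
from h import *
crop('w3',290,180,360,240,8,'w3c');crop('s3',390,130,490,230,6,'s3c');crop('d3',300,70,380,160,7,'d3c')
```

```text
(no output)
```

View pics/w3c.png

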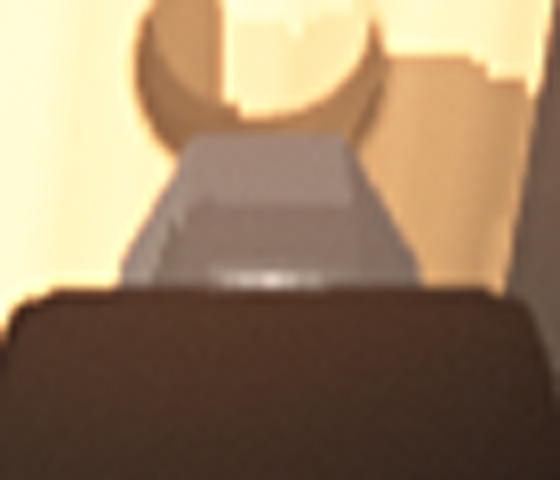

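View pics/s3c.png

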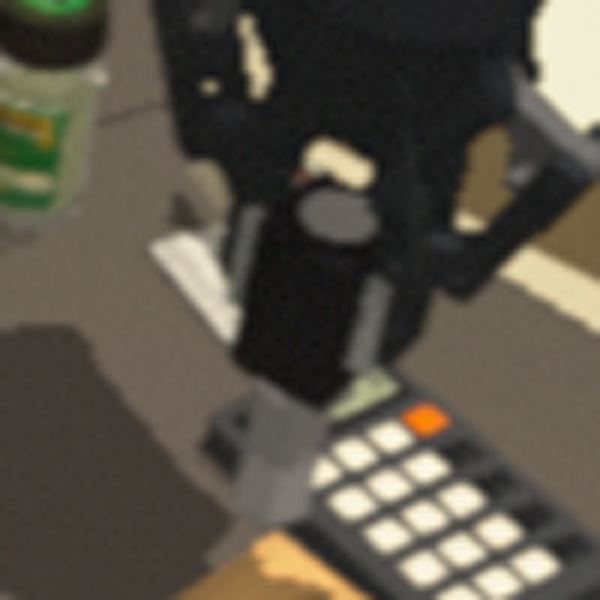

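View pics/d3c.png

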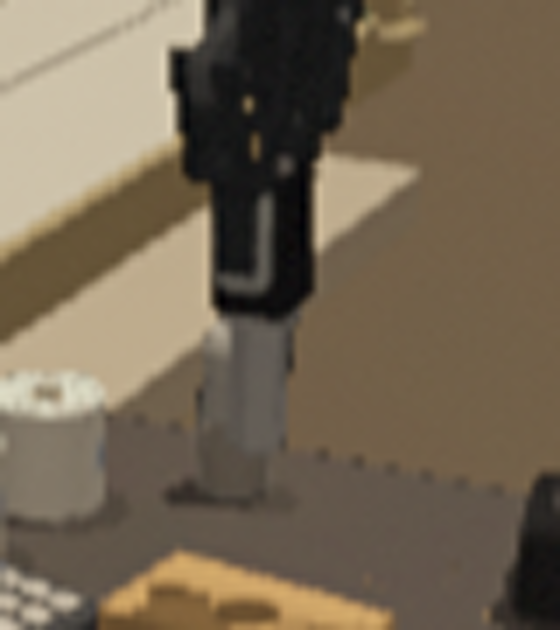

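Run:
```python
from h import *
def enh(f,x0,y0,x1,y1,s,lo,hi,o):
    i=cv2.imread(f'pics/{f}.png')[y0:y1,x0:x1].astype(float).mean(2)
    i=np.clip((i-lo)/(hi-lo)*255,0,255).astype('uint8');cv2.imwrite(f'pics/{o}.png',cv2.resize(i,None,fx=s,fy=s,interpolation=cv2.INTER_CUBIC))
enh('w3',300,190,348,222,12,80,150,'e1');enh('s3',425,190,450,222,16,50,140,'e2');enh('d3',325,112,345,145,16,50,160,'e3')
a=[cv2.imread(f'pics/e{k}.png') for k in(2,3)]
h=max(x.shape[0] for x in a);cv2.imwrite('pics/e23.png',np.hstack([cv2.copyMakeBorder(x,0,h-x.shape[0],0,20,0) for x in a]))
```

```text
(no output)
```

View pics/e1.png

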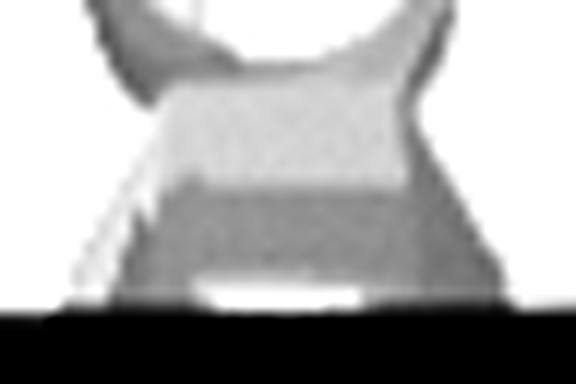

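View pics/e23.png

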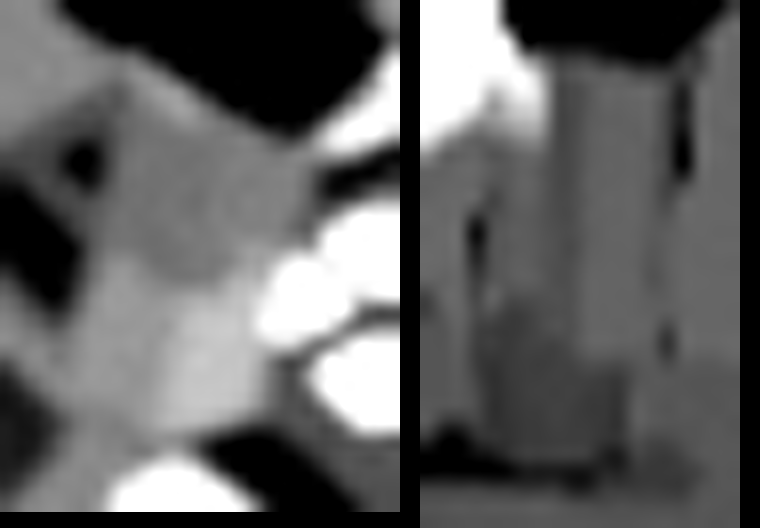

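Run:
```python
from h import *
c=np.array([.5765,-.2135]);zt=.2145-.088
out=[]
for f,box,s in[('w3',(295,185,355,225),9),('s3',(415,185,460,228),12),('d3',(318,108,350,150),12)]:
    x0,y0,x1,y1=box
    for off in(0,30):
        i=cv2.resize(cv2.imread(f'pics/{f}.png')[y0:y1,x0:x1],None,fx=s,fy=s,interpolation=cv2.INTER_CUBIC)
        i=np.clip((i.astype(float)-40)*2,0,255).astype('uint8')
        T=np.load(f'pics/{f}.npz')['T'][:3,3]
        for k in range(6):
            a=np.radians(30+60*k+off);r=.0127
            P=[[c[0]+r*np.cos(a),c[1]+r*np.sin(a),zt+z] for z in(.004,.06)]
            # visible if adjacent face visible
            vis=any(np.dot(np.array(P[0])[:2]*0+(T[:2]-c),[np.cos(a+d),np.sin(a+d)])>.011 for d in(-np.pi/6,np.pi/6))
            if not vis: continue
            q=((proj(f,P)-[x0,y0]+.5)*s).astype(int)
            cv2.line(i,tuple(map(int,q[0])),tuple(map(int,q[1])),(0,0,255),1)
        out.append(i)
for k in range(3):
    cv2.imwrite(f'pics/h{k}.png',np.hstack(out[2*k:2*k+2]) if k else np.vstack(out[:2]))
```

```text
(no output)
```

View pics/h0.png

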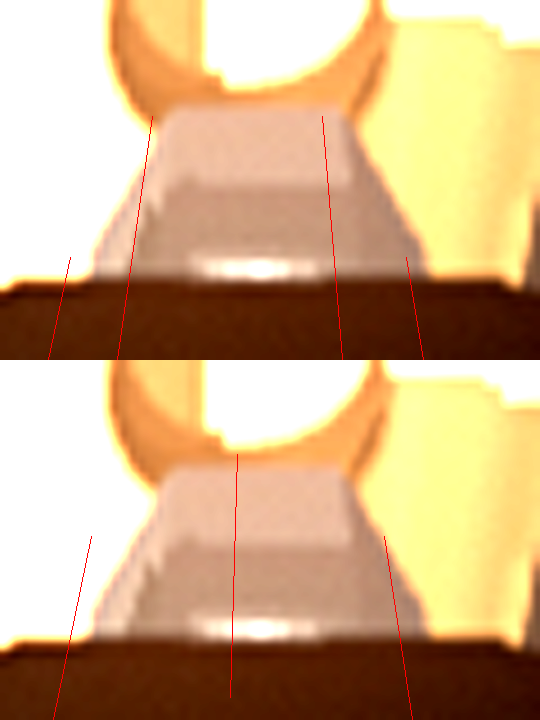

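View pics/h1.png

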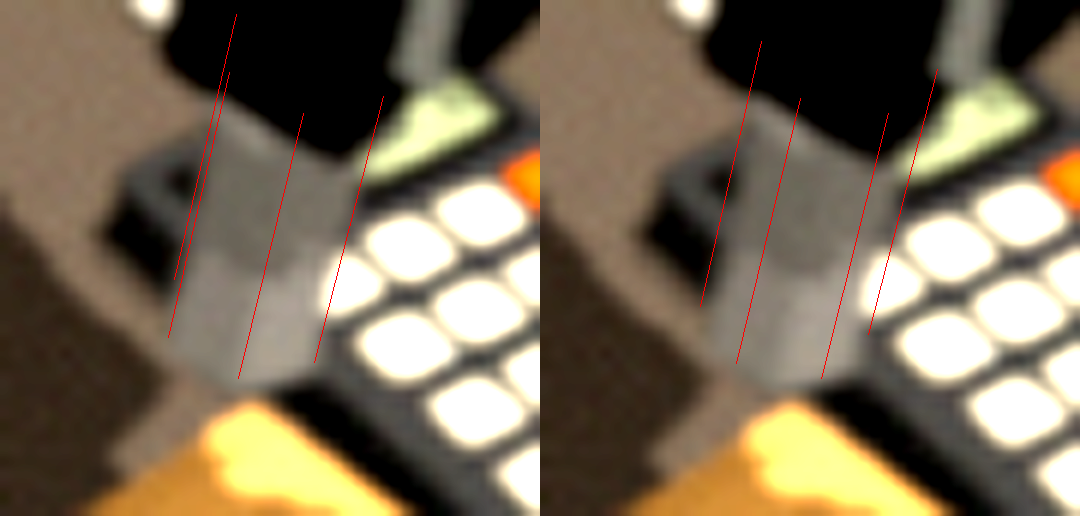

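View pics/h2.png

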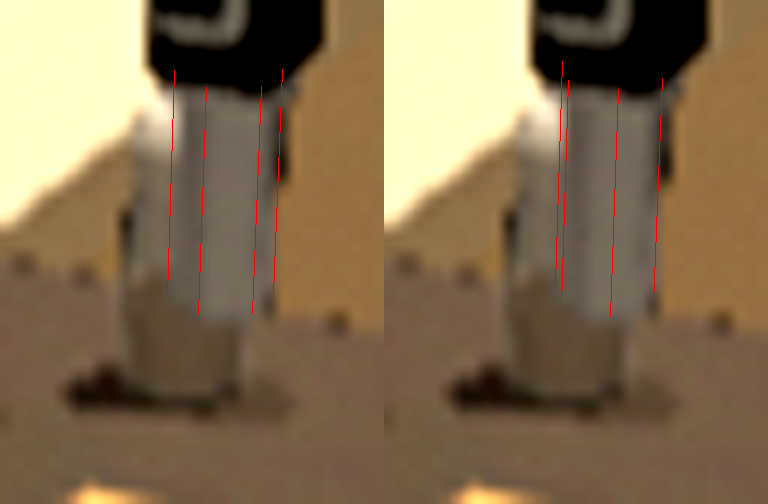

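Run:
```python
from h import *
for u,v in[(395,40),(440,15),(520,70),(435,180),(590,20)]:
  print(u,v,atz('wrist0',u,v,.1))
```

```text
395 40 [0.72877544 0.12082053 0.1       ]
440 15 [0.76197358 0.13852578 0.1       ]
520 70 [0.82880125 0.09984823 0.1       ]
435 180 [0.76889578 0.01130762 0.1       ]
590 20 [0.87832445 0.136755   0.1       ]
```

Request:
arm_command --steps '[0.9,-0.06,0,0,0,0,0,0.9,-0.06,0,0,0,0,0,0.9,-0.06,0,0,0,0,0,0.9,-0.06,0,0,0,0,0,0.9,-0.06,0,0,0,0,0,0.9,-0.06,0,0,0,0,0,0.9,-0.06,0,0,0,0,0,0.9,-0.06,0,0,0,0,0,0.9,-0.06,0,0,0,0,0]'

```text
time: 7.02
tool_pos: [0.5599, 0.0303, 0.2142]
tcp_rot: [-2.22, -2.22, 0.002]
wrist_force: [0.1, 0.7, -1.6]
width: 0.395
```

Run:
```python
from h import *
st();snap('wrist','w4')
```

```text
time 7.025
q [ 0.0096  0.0721  1.8848  0.      1.1869 -1.5612]
joint_vel [ 0.3847 -0.0139  0.0159 -0.0014 -0.001   0.3799]
joint_torque [-1.99970e+00 -4.07419e+01 -3.63048e+01 -8.00000e-03  8.11000e-02
 -4.02800e-01]
tool_pos [0.5599 0.0303 0.2142]
tcp_rot [-2.2204 -2.2203  0.0024]
wrist_force [ 0.1176  0.7144 -1.5665]
torque [-0.0252  0.0088 -0.0247]
width 0.3947
```

View pics/w4.png

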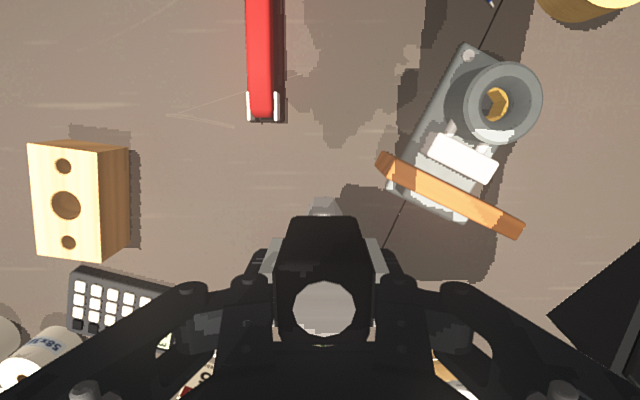

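Run:
```python
from h import *
print(atz('w4',494,102,.062))
```

```text
[0.4849638  0.17312231 0.062     ]
```

Request:
arm_command --steps '[0.85,0,0,0,0,0,0,0.85,0,0,0,0,0,0,0.85,0,0,0,0,0,0,0.85,0,0,0,0,0,0,0.85,0,0,0,0,0,0,0.6,0,0,0,0,0,0,0,0,0,0,0,0,0,0,0,0,0,0,0,0]'

```text
time: 8.07
tool_pos: [0.5606, 0.1742, 0.2152]
tcp_rot: [2.221, 2.221, -0.002]
wrist_force: [1.0, -0.1, -1.8]
width: 0.395
```

Run:
```python
from h import *
st();snap('wrist','w5');crop('w5',230,20,430,220,3,'w5c')
```

```text
time 8.075
q [ 2.5930e-01  1.2030e-01  1.8303e+00 -7.0000e-04  1.1918e+00 -1.3113e+00]
joint_vel [-0.0104 -0.004   0.0013  0.0033 -0.0009  0.0016]
joint_torque [ 4.46700e-01 -4.33447e+01 -3.66353e+01  3.70000e-02 -5.60000e-03
  1.00000e-04]
tool_pos [0.5606 0.1742 0.2152]
tcp_rot [ 2.2214e+00  2.2214e+00 -1.6000e-03]
wrist_force [ 0.9799 -0.1051 -1.7734]
torque [-0.0277 -0.0497 -0.0048]
width 0.3952
```

View pics/w5c.png

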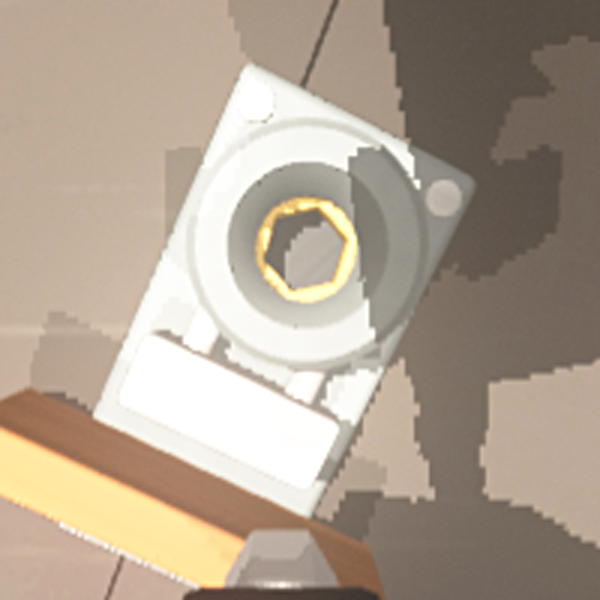

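Run:
```python
from h import *
i=cv2.imread('pics/w5.png')[80:125,310:355]
cv2.imwrite('pics/w5d.png',cv2.resize(i,None,fx=16,fy=16,interpolation=cv2.INTER_CUBIC)[:600,:720])
print(atz('w5',230+308/3,20+242/3,.062),atz('w5',230+307/3,20+249/3,.04))
```

```text
[0.48532321 0.18303811 0.062     ] [0.4865889  0.18330765 0.04      ]
```

View pics/w5d.png

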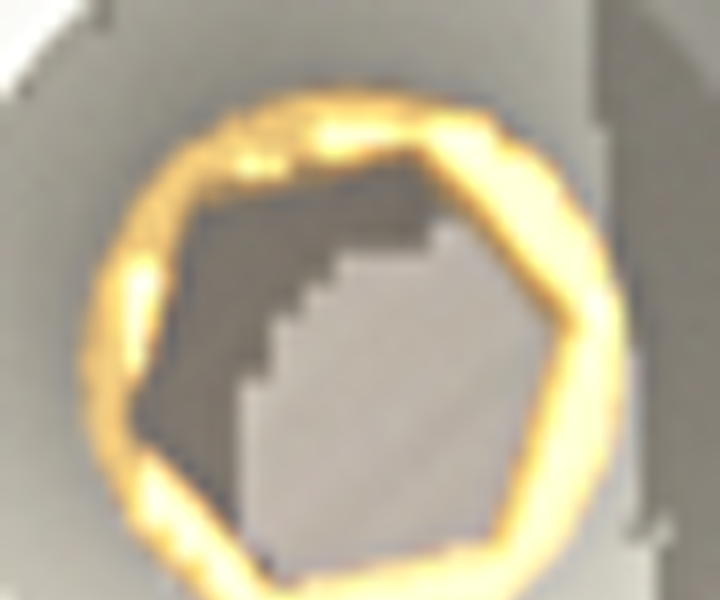

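Run:
```python
from h import *
V=[(200,200),(425,150),(573,320),(500,545),(272,585),(132,400)]
P=np.array([atz('w5',310+u/16-.5,80+v/16-.5,.04) for u,v in V]);c=P.mean(0);d=P-c
a=np.degrees(np.arctan2(d[:,1],d[:,0]));print(c,np.round(a,1),np.round(np.hypot(d[:,0],d[:,1])*1e3,1))
print(np.degrees(np.angle(np.exp(1j*6*np.radians(a)).mean()))/6, 'corner angle mod60; flat=+30')
```

```text
[0.48614772 0.18246834 0.04      ] [-136.9  160.7  101.7   41.5  -20.2  -81.9] [12.3 12.3 12.6 12.8 12.6 12.3]
-19.17543896592549 corner angle mod60; flat=+30
```

Request:
arm_command --steps '[0.08,-0.83,0,0,0,0,0,0.08,-0.83,0,0,0,0,0,0.08,-0.83,0,0,0,0,0,0,0,0,0,0,-0.9,0,0,0,0,0,0,-0.9,0,0,0,0.6,0,0,0,0,0,0,0.6,0,0,0,0,0,0,0.6,0,0,0,0,0,0,0,0,0,0,0,0,0,0,0,0,0,0]'

```text
time: 9.38
tool_pos: [0.4861, 0.1821, 0.1614]
tcp_rot: [-2.003, -2.42, 0.001]
wrist_force: [-0.4, 0.7, -0.8]
width: 0.391
```

Run:
```python
from h import *
st();snap('scene','s6');snap('side','d6');crop('s6',215,80,325,200,5,'s6c');crop('d6',250,160,350,280,5,'d6c')
a=[cv2.imread(f'pics/{k}.png') for k in('s6c','d6c')];cv2.imwrite('pics/sd6.png',np.hstack(a)[:,:800] if 0 else cv2.resize(np.hstack(a),(800,457)))
```

```text
time 9.375
q [ 0.3105  0.0391  2.0229 -0.      1.0799 -1.4486]
joint_vel [ 0.0002 -0.0134 -0.0192 -0.0018  0.0025 -0.0011]
joint_torque [-2.57000e-02 -3.62626e+01 -3.39131e+01 -2.80000e-03  5.91000e-02
  2.80000e-03]
tool_pos [0.4861 0.1821 0.1614]
tcp_rot [-2.0026e+00 -2.4203e+00  5.0000e-04]
wrist_force [-0.378   0.7271 -0.8026]
torque [-0.0083 -0.0316 -0.0095]
width 0.391
```

View pics/sd6.png

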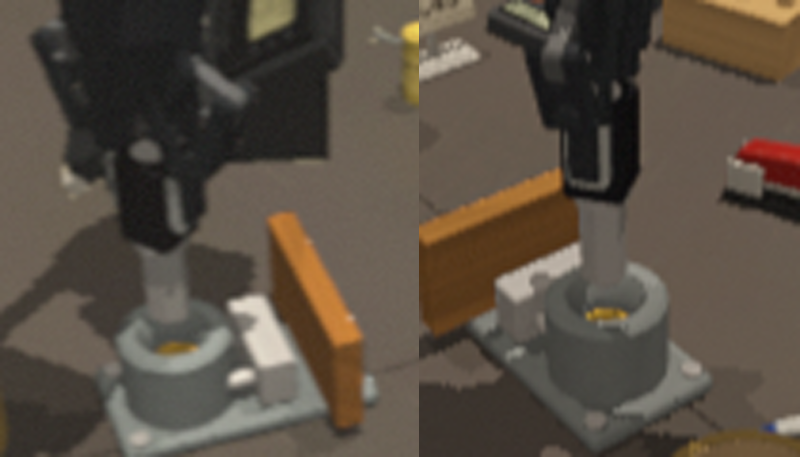

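Request:
arm_command --steps '[0,0,0.35,0,0,0,0,0,0,0.35,0,0,0,0,0,0,0.3,0,0,0,0,0,0,0,0,0,0,0,0,0,0,0,0,0,0]'

```text
time: 10.1
tool_pos: [0.4861, 0.1821, 0.1316]
tcp_rot: [-2.002, -2.421, 0.0]
wrist_force: [0.5, 0.6, -0.3]
width: 0.389
```

Run:
```python
from h import *
st();snap('scene','s7');snap('side','d7');crop('s7',215,80,325,200,5,'s6c');crop('d7',250,160,350,280,5,'d6c')
a=[cv2.imread(f'pics/{k}.png') for k in('s6c','d6c')];cv2.imwrite('pics/sd7.png',cv2.resize(np.hstack(a),(800,457)))
```

```text
time 10.1
q [ 0.3105  0.0715  2.0495  0.      1.0207 -1.4488]
joint_vel [ 0.0005 -0.0059 -0.0066 -0.0003  0.0001 -0.0005]
joint_torque [ 3.80000e-03 -3.73010e+01 -3.31605e+01 -4.00000e-04  3.11000e-02
  1.00000e-04]
tool_pos [0.4861 0.1821 0.1316]
tcp_rot [-2.0025e+00 -2.4206e+00  1.0000e-04]
wrist_force [ 0.5417  0.5693 -0.2503]
torque [ 0.0414  0.0103 -0.013 ]
width 0.3892
```

View pics/sd7.png

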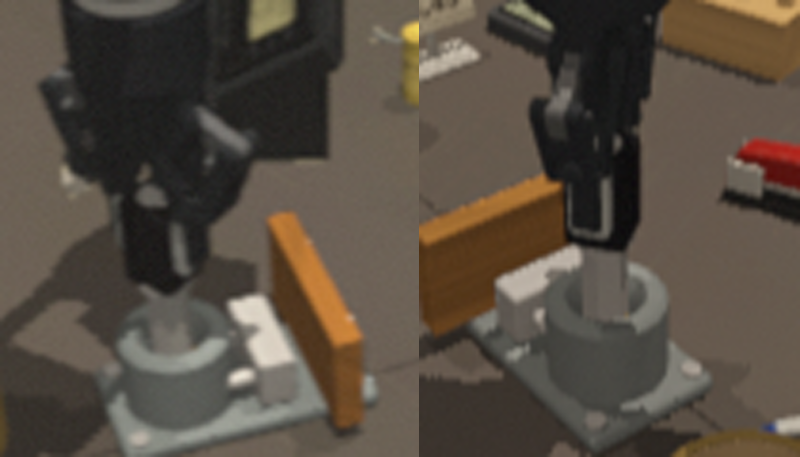

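Request:
arm_command --steps '[0,0,0.1,0,0,0,0,0,0,0.1,0,0,0,0,0,0,0.1,0,0,0,0,0,0,0,0,0,0,0]'

```text
time: 10.7
tool_pos: [0.486, 0.1819, 0.1222]
tcp_rot: [2.002, 2.421, -0.001]
wrist_force: [-0.4, -0.4, -2.4]
width: 0.393
```

Request:
arm_command --steps '[0,0,0.1,0,0,0,0,0,0,0.1,0,0,0,0,0,0,0.1,0,0,0,0,0,0,0,0,0,0,0]'

```text
time: 11.2
tool_pos: [0.486, 0.182, 0.1132]
tcp_rot: [2.002, 2.421, -0.0]
wrist_force: [1.0, -1.0, -2.8]
width: 0.391
```

Request:
arm_command --steps '[0,0,0.1,0,0,0,0,0,0,0.1,0,0,0,0,0,0,0.1,0,0,0,0,0,0,0,0,0,0,0]'

```text
time: 11.7
tool_pos: [0.486, 0.182, 0.1042]
tcp_rot: [2.002, 2.421, -0.0]
wrist_force: [2.1, -2.8, -2.5]
width: 0.391
```

Request:
arm_command --steps '[0,0,0.05,0,0,0,0,0,0,0,0,0,0,0]'

```text
time: 11.95
tool_pos: [0.4863, 0.1821, 0.1041]
tcp_rot: [2.002, 2.421, 0.0]
wrist_force: [-0.8, -3.1, 5.2]
width: 0.391
```

Request:
arm_command --steps '[0,0,0.05,0,0,0,0,0,0,0,0,0,0,0]'

```text
time: 12.2
tool_pos: [0.4864, 0.1821, 0.104]
tcp_rot: [2.002, 2.42, 0.0]
wrist_force: [-3.5, -3.5, 14.3]
width: 0.388
```

Request:
arm_command --steps '[0,0,-0.06,0,0,0.5,0,0,0,0,0,0,1,0,0,0,0,0,0,1,0,0,0,0,0,0,1,0,0,0,0,0,0,1,0,0,0,0,0,0,1,0,0,0,0,0,0,1,0,0,0,0,0,0,1,0,0,0,0,0,0,0,0]'

```text
time: 13.32
tool_pos: [0.4864, 0.1818, 0.1041]
tcp_rot: [2.775, 1.472, 0.001]
wrist_force: [-0.5, -4.6, 4.0]
width: 0.393
```

Run:
```python
from h import *
st()
```

```text
time 13.325
q [ 3.1020e-01  1.0490e-01  2.0709e+00 -1.1000e-03  9.6520e-01 -6.6440e-01]
joint_vel [-0.0001 -0.0009 -0.0023  0.0015  0.0005 -0.0347]
joint_torque [  2.4315 -35.4242 -30.3777   1.528   -0.5058   0.3177]
tool_pos [0.4864 0.1818 0.1041]
tcp_rot [2.7745e+00 1.4715e+00 6.0000e-04]
wrist_force [-0.4928 -4.6271  3.953 ]
torque [-1.0892 -0.0418 -0.0085]
width 0.3928
```

Request:
arm_command --steps '[-0.014,0.01,0,0,0,1,0,0,0,0,0,0,1,0,0,0,0,0,0,1,0,0,0,0,0,0,1,0,0,0,0,0,0,1,0,0,0,0,0,0,1,0,0,0,0,0,0,1,0,0,0,0,0,0,1,0,0,0,0,0,0,0,0]'

```text
time: 14.45
tool_pos: [0.4866, 0.1816, 0.1041]
tcp_rot: [-3.134, -0.218, -0.002]
wrist_force: [0.6, -3.6, 5.2]
width: 0.391
```

Run:
```python
from h import *
st();snap('scene','s8');snap('side','d8');crop('s8',215,80,325,200,5,'s6c');crop('d8',250,160,350,280,5,'d6c')
a=[cv2.imread(f'pics/{k}.png') for k in('s6c','d6c')];cv2.imwrite('pics/sd8.png',cv2.resize(np.hstack(a),(800,457)))
```

```text
time 14.45
q [ 3.0940e-01  1.0470e-01  2.0711e+00 -3.0000e-04  9.6450e-01  1.7080e-01]
joint_vel [-0.0016 -0.0019  0.0011  0.0006 -0.0004 -0.0286]
joint_torque [  2.0457 -35.0091 -29.6849   1.2749  -0.2542   0.3017]
tool_pos [0.4866 0.1816 0.1041]
tcp_rot [-3.134e+00 -2.178e-01 -1.900e-03]
wrist_force [ 0.6411 -3.6349  5.2489]
torque [-0.9015 -0.1433 -0.0063]
width 0.3909
```

View pics/sd8.png

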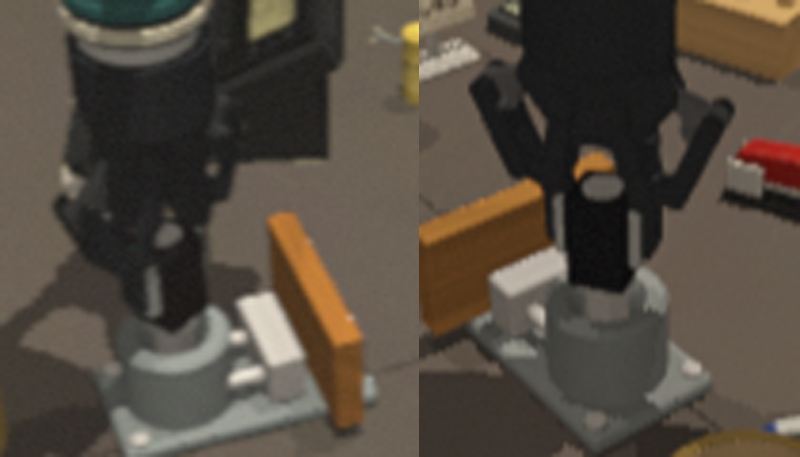

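Request:
arm_command --steps '[0,0,0,0,0,0,1,0,0,0,0,0,0,1,0,0,0,0,0,0,1,0,0,0,0,0,0,1,0,0,0,0,0,0,1]'

```text
time: 15.18
tool_pos: [0.4859, 0.1816, 0.1033]
tcp_rot: [-3.134, -0.214, 0.0]
wrist_force: [0.1, -1.4, 0.1]
width: 1.002
```

Run:
```python
from h import *
st();snap('wrist','w9');snap('scene','s9');snap('side','d9');crop('s9',215,80,325,200,5,'s6c');crop('d9',250,160,350,280,5,'d6c')
a=[cv2.imread(f'pics/{k}.png') for k in('s6c','d6c')];cv2.imwrite('pics/sd9.png',cv2.resize(np.hstack(a),(800,457)))
```

```text
time 15.175
q [3.0960e-01 1.0540e-01 2.0721e+00 2.0000e-04 9.6420e-01 1.7320e-01]
joint_vel [ 0.0001 -0.0006 -0.0018 -0.0009 -0.0004  0.001 ]
joint_torque [ 1.79000e-02 -3.74779e+01 -3.15331e+01  4.40000e-03  2.80000e-03
 -2.20000e-03]
tool_pos [0.4859 0.1816 0.1033]
tcp_rot [-3.1342e+00 -2.1390e-01  3.0000e-04]
wrist_force [ 0.0607 -1.3866  0.051 ]
torque [-0.0136 -0.0056  0.0505]
width 1.0015
```

View pics/sd9.png

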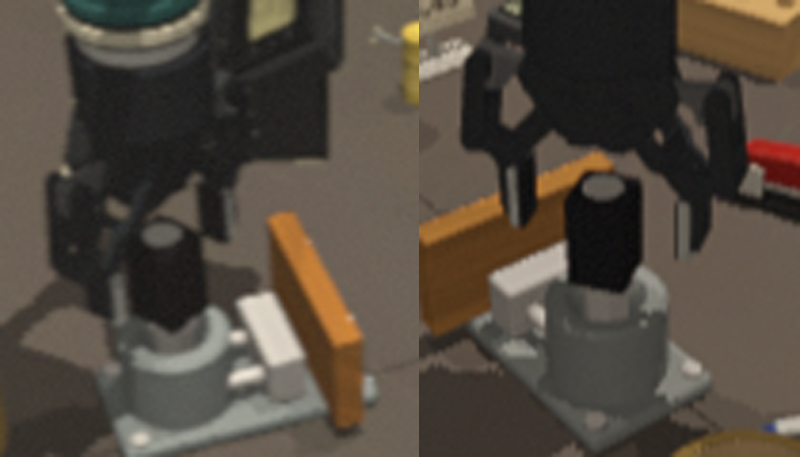

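View pics/w9.png

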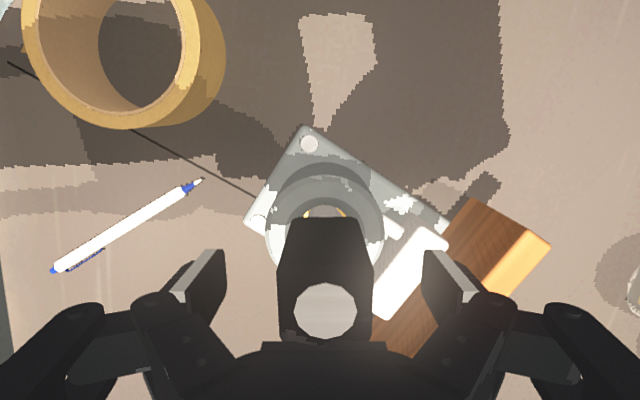

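Request:
arm_command --steps '[0,0,0,0,0,-1,1,0,0,0,0,0,-1,1,0,0,0,0,0,-1,1,0,0,0,0,0,-1,1,0,0,0,0,0,-1,1,0,0,0,0,0,-1,1,0,0,0,0,0,-1,1,0,0,0,0,0,-1,1,0,0,0,0,0,-1,1,0,0,0,0,0,-1,1]'

```text
time: 16.58
tool_pos: [0.486, 0.1816, 0.1034]
tcp_rot: [-2.605, -1.757, -0.0]
wrist_force: [-0.1, -0.6, -0.1]
width: 0.994
```

Request:
arm_command --steps '[0,0,0,0,0,-1,1,0,0,0,0,0,-1,1,0,0,0,0,0,-1,1,0,0,0,0,0,-1,1,0,0,0,0,0,-1,1,0,0,0,0,0,0,1,0,0,0,0,0,0,1]'

```text
time: 17.45
tool_pos: [0.486, 0.1816, 0.1034]
tcp_rot: [-2.067, -2.366, -0.0]
wrist_force: [-0.1, -0.0, -1.2]
width: 0.999
```

Run:
```python
from h import *
st();snap('wrist','w10')
i=cv2.imread('pics/w10.png')[180:360,240:400].astype(float)
cv2.imwrite('pics/w10c.png',cv2.resize(np.clip(i*2.5,0,255).astype('uint8'),None,fx=3.3,fy=3.3))
```

```text
time 17.45
q [ 0.3095  0.1053  2.072   0.      0.9643 -1.3957]
joint_vel [ 0.0009 -0.0004 -0.0002  0.0001  0.0006 -0.0062]
joint_torque [ 3.00000e-04 -3.75055e+01 -3.15678e+01  2.00000e-04  3.00000e-04
 -7.00000e-04]
tool_pos [0.486  0.1816 0.1034]
tcp_rot [-2.0672e+00 -2.3656e+00 -1.0000e-04]
wrist_force [-0.1364 -0.0056 -1.1731]
torque [-0.0002  0.0291  0.0033]
width 0.9989
```

View pics/w10c.png

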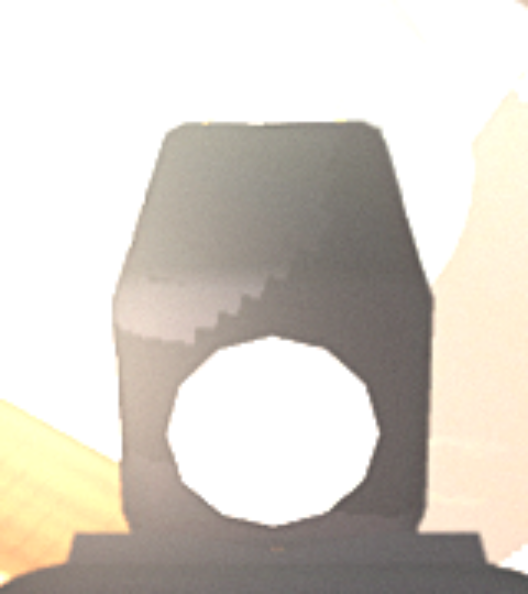

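Handle is square to the jaws and centred. Regrip and turn on.

Request:
arm_command --steps '[0,0,0,0,0,0,0,0,0,0,0,0,0,0,0,0,0,0,0,0,0,0,0,0,0,0,0,0,0,0,0,0,0,0,0]' --squeeze 70

```text
time: 18.12
tool_pos: [0.4861, 0.1815, 0.1036]
tcp_rot: [2.065, 2.367, -0.0]
wrist_force: [-0.8, -1.1, 2.6]
width: 0.389
```

Request:
arm_command --steps '[0,0,0,0,0,1,0,0,0,0,0,0,1,0,0,0,0,0,0,1,0,0,0,0,0,0,1,0,0,0,0,0,0,1,0,0,0,0,0,0,1,0,0,0,0,0,0,1,0,0,0,0,0,0,1,0,0,0,0,0,0,1,0,0,0,0,0,0,0,0]'

```text
time: 19.38
tool_pos: [0.4863, 0.1817, 0.1036]
tcp_rot: [2.914, 1.173, 0.001]
wrist_force: [-0.6, -0.7, 2.1]
width: 0.392
```

Run:
```python
from h import *
st()
```

```text
time 19.375
q [ 0.3095  0.1052  2.0717  0.      0.9639 -0.4559]
joint_vel [-0.0022  0.0003  0.0004  0.0009  0.0004 -0.0338]
joint_torque [  0.2959 -36.6929 -30.792    0.1528   0.0507   0.328 ]
tool_pos [0.4863 0.1817 0.1036]
tcp_rot [2.9143e+00 1.1733e+00 1.1000e-03]
wrist_force [-0.5707 -0.7405  2.128 ]
torque [-0.0983 -0.0717  0.0265]
width 0.3916
```

Request:
arm_command --steps '[0,0,0,0,0,1,0,0,0,0,0,0,1,0,0,0,0,0,0,1,0,0,0,0,0,0,1,0,0,0,0,0,0,1,0,0,0,0,0,0,0,0]'

```text
time: 20.12
tool_pos: [0.4865, 0.1817, 0.1036]
tcp_rot: [-3.118, -0.381, -0.002]
wrist_force: [1.1, -0.7, 1.0]
width: 0.394
```

Run:
```python
from h import *
s=bot.read_state();print(s['q'],s['joint_torque'][5],s['torque'])
```

```text
[ 3.09504321e-01  1.05293254e-01  2.07160846e+00 -1.20719847e-04
  9.63508838e-01  6.61026836e-02] 0.31754870899021626 [-0.14469122 -0.31562572 -0.05126841]
```

Request:
arm_command --steps '[0,0,0,0,0,0.8,0,0,0,0,0,0,0.8,0,0,0,0,0,0,0,0]'

```text
time: 20.5
tool_pos: [0.4866, 0.1817, 0.1036]
tcp_rot: [-3.139, -0.12, -0.002]
wrist_force: [2.3, -0.3, -1.1]
width: 0.387
```

Run:
```python
from h import *
s=bot.read_state();print(s['q'],s['joint_torque'][5],s['torque'])
```

```text
[ 3.09435328e-01  1.05312336e-01  2.07154586e+00 -1.95532294e-04
  9.63463857e-01  2.33002511e-01] 0.23357441648840904 [-0.1544087  -0.47078862  0.01673824]
```

Request:
arm_command --steps '[0,0,0,0,0,0.5,0,0,0,0,0,0,0.5,0,0,0,0,0,0,0,0]'

```text
time: 20.88
tool_pos: [0.4866, 0.1816, 0.1036]
tcp_rot: [3.141, -0.043, 0.002]
wrist_force: [2.4, -0.9, 0.3]
width: 0.388
```

Run:
```python
from h import *
s=bot.read_state();print(s['q'],s['joint_torque'][5],s['torque'])
snap('scene','s11');snap('side','d11');crop('s11',215,80,325,200,5,'s6c');crop('d11',250,160,350,280,5,'d6c')
a=[cv2.imread(f'pics/{k}.png') for k in('s6c','d6c')];cv2.imwrite('pics/sd11.png',cv2.resize(np.hstack(a),(800,457)))
```

```text
[ 3.09601923e-01  1.05317026e-01  2.07159397e+00 -6.35448129e-04
  9.63430541e-01  3.37140537e-01] 0.6165284849703312 [-0.15275637 -0.55188026  0.48398576]
```

View pics/sd11.png

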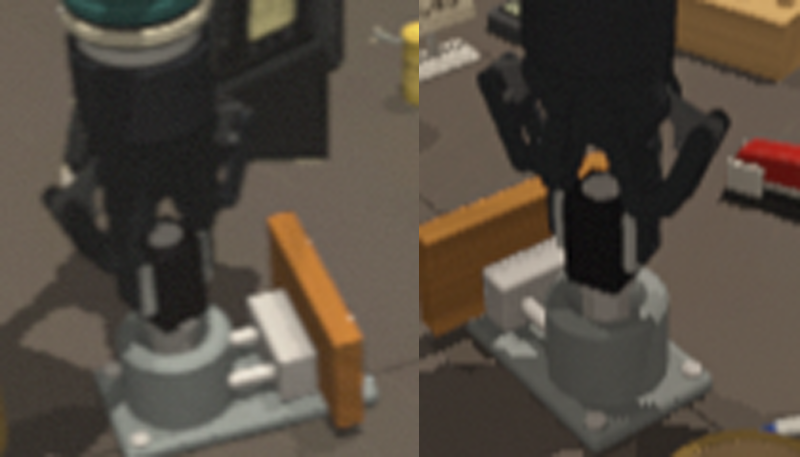

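Request:
arm_command --steps '[0,0,0,0,0,0.5,0,0,0,0,0,0,0.5,0,0,0,0,0,0,0,0]'

```text
time: 21.35
tool_pos: [0.4866, 0.1816, 0.1036]
tcp_rot: [3.134, -0.208, 0.002]
wrist_force: [3.7, -1.5, -0.4]
width: 0.392
```

Run:
```python
from h import *
s=bot.read_state();print(s['q'],s['joint_torque'][5],s['torque'])
```

```text
[ 3.09748141e-01  1.05264208e-01  2.07157682e+00 -1.09417696e-03
  9.63457006e-01  4.42733501e-01] 1.2135380879044533 [-0.28529888 -0.74032581  1.14898778]
```

Request:
arm_command --steps '[0,0,0,0,0,-0.5,0,0,0,0,0,0,-0.5,0,0,0,0,0,0,0,0,0,0,0,0,0,0,1,0,0,0,0,0,0,1,0,0,0,0,0,0,1,0,0,0,0,0,0,1]'

```text
time: 22.22
tool_pos: [0.4857, 0.1816, 0.1032]
tcp_rot: [3.141, -0.05, -0.001]
wrist_force: [0.0, -0.1, -0.9]
width: 1.0
```

Request:
arm_command --steps '[0,0,-0.5,0,0,0,1,0,0,-0.8,0,0,0,1,0,0,-0.8,0,0,0,1,0,0,-0.8,0,0,0,1,0,0,-0.8,0,0,0,1,0,0.7,0,0,0,0,1,0,0.7,0,0,0,0,1,0,0.7,0,0,0,0,1,0,0,0,0,0,0,1,0,0,0,0,0,0,1]'

```text
time: 23.48
tool_pos: [0.4843, 0.119, 0.2152]
tcp_rot: [-3.14, 0.05, -0.002]
wrist_force: [0.5, 0.3, 0.5]
width: 1.0
```

Run:
```python
from h import *
st();snap('wrist','w12');snap('scene','s12');snap('side','d12');crop('s12',215,80,325,200,5,'s6c');crop('d12',250,160,350,280,5,'d6c')
a=[cv2.imread(f'pics/{k}.png') for k in('s6c','d6c')];cv2.imwrite('pics/sd12.png',cv2.resize(np.hstack(a),(800,457)))
```

```text
time 23.475
q [ 1.906e-01 -5.160e-02  2.008e+00  5.000e-04  1.184e+00  2.223e-01]
joint_vel [ 0.0097  0.0075  0.0003 -0.0022 -0.0036 -0.0009]
joint_torque [-3.39500e-01 -3.28449e+01 -3.55579e+01 -2.86000e-02  1.36000e-02
 -1.10000e-03]
tool_pos [0.4843 0.119  0.2152]
tcp_rot [-3.1405e+00  5.0000e-02 -1.6000e-03]
wrist_force [0.4565 0.3378 0.4685]
torque [ 0.0058 -0.0059 -0.0403]
width 1.0003
```

View pics/sd12.png

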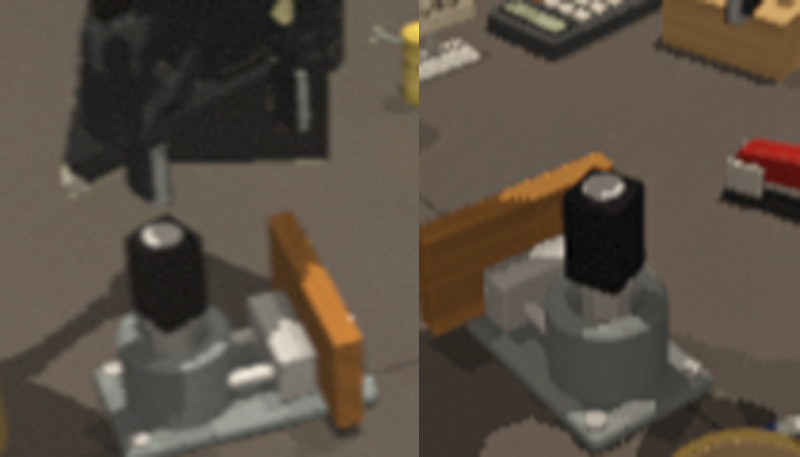

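View pics/w12.png

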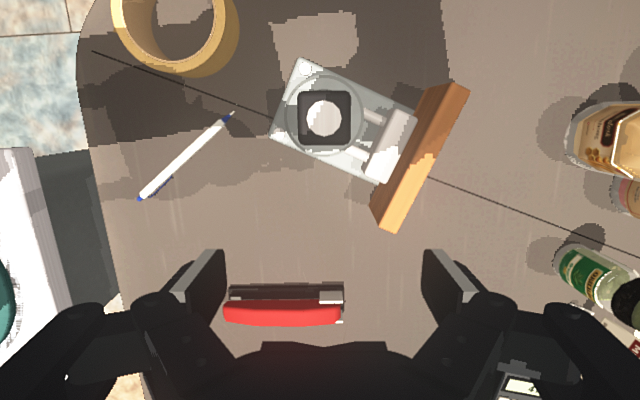

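Run:
```python
from h import *
i=cv2.imread('pics/w12.png')[60:240,250:480].astype(float)
cv2.imwrite('pics/w12c.png',cv2.resize(np.clip(i*1.0,0,255).astype('uint8'),None,fx=3.4,fy=3.3,interpolation=cv2.INTER_CUBIC))
i=cv2.imread('pics/w12.png')[85:150,290:360].astype(float)
cv2.imwrite('pics/w12d.png',cv2.resize(np.clip(i*2.5,0,255).astype('uint8'),None,fx=8,fy=8,interpolation=cv2.INTER_CUBIC))
```

```text
(no output)
```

View pics/w12c.png

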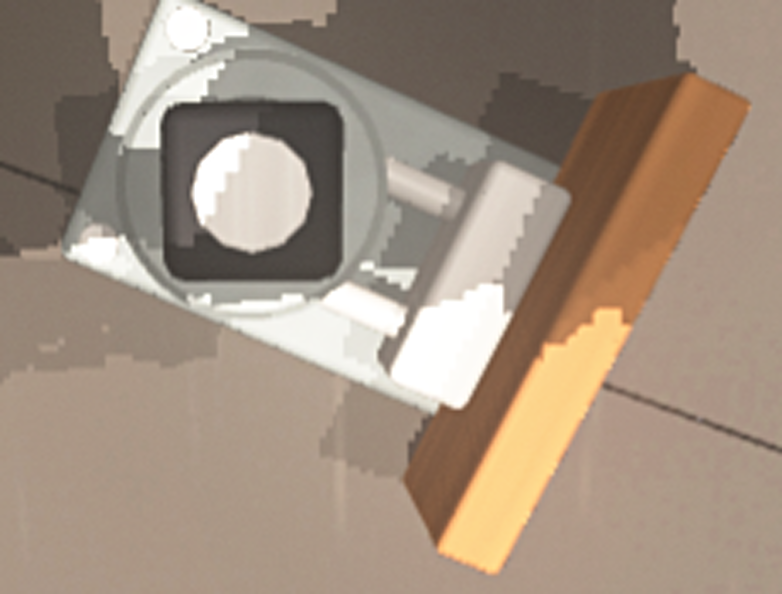

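View pics/w12d.png

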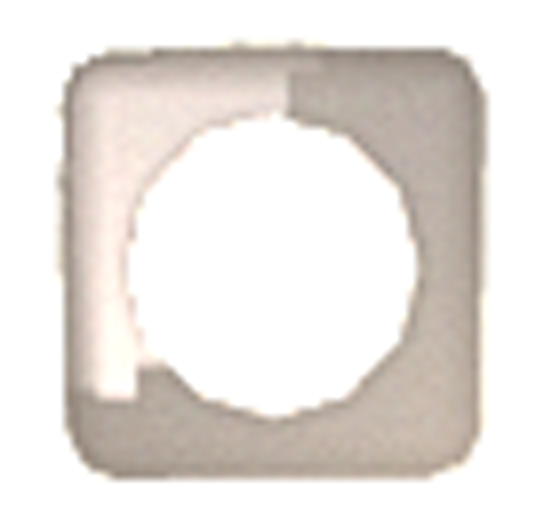

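Run:
```python
from h import *
for z in(.134,.142):
  P=[.4861,.1820,z];print(z,proj('s12',P),proj('d12',P),proj('w12',P))
print('obs',215+163/3.81,80+236/3.81, 250+(604-419)/3.81,160+187/3.81, 290+275/8,85+263/8)
# jaw/board gap: bottom-near jaw corner and board face, top plane of jaw z=.048
a=atz('w12',250+570/3.4,60+195/3.3,.048);b=atz('w12',250+465/3.4,60+408/3.3,.048);print(a,b)
ax=np.array([.4859,.1822]);n=np.array([np.cos(np.radians(-27.3)),np.sin(np.radians(-27.3))])
for p in(a,b):print((p[:2]-ax)@n)
for u,v in[(745,105),(690,75),(437,550),(498,573)]:
  p=atz('w12',250+u/3.4,60+v/3.3,.08);print((p[:2]-ax)@n)
```

```text
0.134 [[256.60000217 140.21322621]] [[297.44839001 208.68948143]] [[323.399507   118.88037604]]
0.142 [[256.25313216 137.23120097]] [[297.36020147 205.31511496]] [[323.4133201  119.14889549]]
obs 257.7821522309711 141.94225721784778 298.5564304461942 209.08136482939634 324.375 117.875
[0.56918112 0.17763442 0.048     ] [0.54291606 0.1202586  0.048     ]
0.07609904380191534
0.07907484481722071
0.09354666672062237
0.07875658611079343
0.0818637083682624
0.0988339048681779
```

Run:
```python
from h import *
for f,b,s in[('w5',(265,120,365,210),7),('w12',(355,100,425,190),6.5),('d12',(250,195,300,250),10)]:
  crop(f,*b,s,f+'j')
```

```text
(no output)
```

View pics/w5j.png

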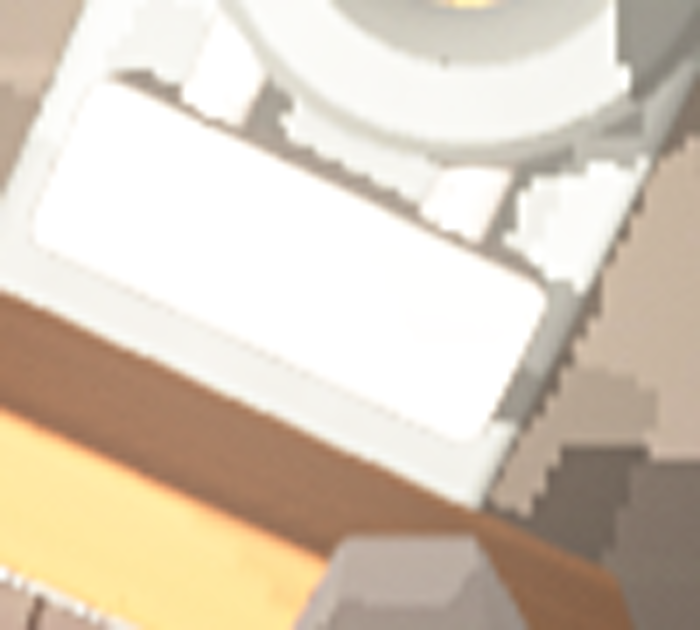

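View pics/w12j.png

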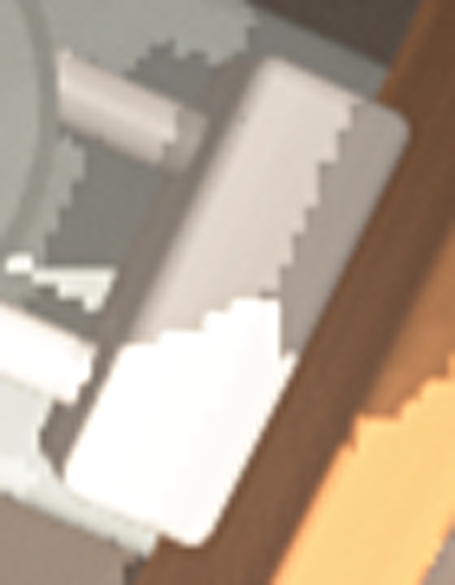

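View pics/d12j.png

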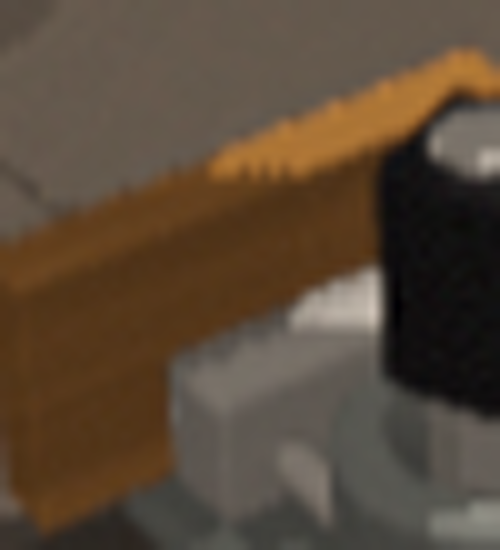

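Run:
```python
from h import *
def ln(f,o,s,pts,z,c):
  P=np.array([atz(f,o[0]+u/s-.5,o[1]+v/s-.5,z)[:2] for u,v in pts]);d=P[1]-P[0];d/=np.linalg.norm(d);n=np.array([-d[1],d[0]])
  return abs((np.array(c)-P[0])@n), np.degrees(np.arctan2(d[1],d[0]))
c=(.4857,.1827)
print(ln('w5',(265,120),7,[(60,255),(440,433)],.048,c))
print(ln('w12',(355,100),6.5,[(400,155),(220,520)],.048,c))
# back edges of jaw
print(ln('w5',(265,120),7,[(110,78),(540,283)],.048,c))
print(ln('w12',(355,100),6.5,[(250,75),(70,460)],.048,c))
```

```text
(np.float64(0.06532490205132534), np.float64(64.51181284247498))
(np.float64(0.07802621152302419), np.float64(-115.31165781648832))
(np.float64(0.041908548254727354), np.float64(64.59232205544095))
(np.float64(0.05468175827974103), np.float64(-115.09933815379895))
```

Run:
```python
from h import *
bot.finish_job()
```

```text
the job is handed in; nothing more can be done
```

I took the hex key out of the block, seated it in the clamp socket and turned it clockwise to the stop in two grips. I then handed the job in at about 23.6 s of the 64 s allowed. No verdict was reported, so the results below come from my own checks.

- **Seating:** The arm stopped descending with a 5–14 N upward push at the height expected for the socket floor. At the end, the key's cap was within 1–2 pixels of where a fully seated, upright key should appear in all three cameras.
- **Turning:** I turned about 1.6 rad, let go of the key completely, swung the tool back 90°, took a fresh grip and turned again. At the end the moment about the screw rose from near zero to about 1.15 N m, far above the 0.12 N m friction, which indicates the hard stop.
- **Jaw:** Between the before and after pictures the jaw moved 12.7 mm, about 3.2 rad of turning. Its face ended about 78.0 mm from the axis, against about 78.5 mm when locked. I put the final screw angle at 3.5–3.6 rad, above the 3.42 rad needed.
- **Check that disagreed:** A cruder corner measurement showed a 2.7 mm gap between jaw and board. I put that down to the jaw's rounded edges and a small error in the assumed clamp angle. The edge-line measurement, the torque and the handle's angle all point to closed.
- **End state:** The gripper is open and clear of the key. I planned no move near the stapler or the tape and saw no sign of either moving, but I did not measure their final positions.

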